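# Lay the circuit board across the rails of the board holder

### The arm

A 7-joint arm with a two-finger parallel gripper is mounted at the origin on the work surface. World frame = base frame: x ahead of the robot, y to its left, z up, the work surface at z = 0. Lengths are in m, angles in rad, forces in N, time in s.
With the tool pointing down it reaches from about 0.4 to 0.875 m from the base axis. Payload 19.3 kg.
Tool frame: the origin (TCP) lies at the very end of the fingers, on their centre line; the grasp point (between the pads) lies 19 mm behind it; z points along the fingers, y is the direction in which the jaws open and shut (so a half turn about z gives the same grasp; the last joint's range is limited). The gripper opens to 85 mm and grips with 20 to 120 N. Pads are 22 mm wide; open, the fingers measure 114 mm over their backs; the gripper's body (76 mm by 85 mm) begins 54 mm behind the grasp point. The pads swing forward as they close: fully open they stand 13 mm farther back than shut.
Start: joints at [1.254, 0.521, -0.036, 1.599, 0.021, 1.021, -0.113], TCP at [0.153, -0.606, 0.191] pointing down, gripper open.
Joint ranges: [-2.91, 2.91], [-0.3, 2.13], [-1.5, 1.42], [0.17, 2.43], [-1.26, 4.41], [0.16, 1.93], [-2.52, 2.52]. Speed limits (rad/s): [1.89, 1.89, 2.39, 2.39, 3.01, 3.01, 3.01].

### API

Orientations are given as [roll, pitch, yaw] about the fixed x, y, z axes, in that order (R = Rz(yaw) Ry(pitch) Rx(roll)).
In Python, from workcell import bot gives the robot as it stands.
- The arm moves only by the tool apply_moves, never from a script. Its argument "commands" is a list of rows, each an object with "travel": the shift along the tool's x, y, z in m, a list of three; "twist": the turn, a rotation vector about the tool's x, y, z in degrees, a list of three; "claw": the finger opening in m, from 0 to 0.0854. A call has 1 to 10 rows; each row is the pose to reach, as a shift and turn from the pose commanded when the call began, along the tool's axes at that moment; what a row does not reach only later rows make up. A row lasts 1/10 s, in which the tool goes at most 50 mm and 8.59 degrees, less where a joint would pass 70% of its speed; a pose out of reach is approached as far as the arm can. A call with a gripper value outside its range is refused whole. The fingers move at their own pace and stop on an object; "force" is the grip in N (left out, the last holds). Time passes only in rows, so rows that repeat a pose let the fingers close. It gives the time, the measured TCP pose, the force and the opening at its end, in the units of the state.
- bot.observe(): the state, without advancing time (a new reading comes with each control period).
- bot.grab_frame(name): name is "scene" or "top"; returns a dict with "frame" (384x512x3 uint8, blue, green, red), "fx", "fy", "cx", "cy" (pixels), "pose" (4x4, takes a point from camera to world coordinates). Camera axes: x right, y up, looking along -z (the intrinsics and any distortion apply to the point x, -y, -z); pixel columns grow to the right and rows downward; lengths in m; the calibration is good to about 2 mm. A picture is of the moment at which its call begins. There is no depth.
- bot.job_done(): hands the job in, once; it reports no verdict.
The state is a dict: "clock": time; "qpos": joint angles; "qd": joint speeds; "joint_efforts": joint torques, N m; "position": TCP position; "tool_rot": TCP orientation; "force": force on the tool from outside, world axes, zero at the start; "moment": the same for the moment, N m; "grip_width": finger opening in m.
Only numpy, scipy, OpenCV 4.12 (cv2) and the standard library are available. Lean on these libraries where they do the work, as an engineer would, in place of code of your own. Each camera call takes 0.05 s, during which the arm holds its last target.

### The job

On this electronics repair bench, take the circuit board that carries the tall heat sink and lay it, heat sink up, across the two narrow raised rails of the board holder: centred on the holder, flat on both rails, with the board's long side square across them. Set it down gently rather than dropping it, and leave the bare board and the loose heat sink where they lie.

Things in the scene. Friction and masses are not known exactly. Their poses are not given: they have to be found in the camera images.
- board_center (a point): Loose green circuit board, 150 g, 110 (x) x 70 (y) x 3 mm, lying flat; on its middle a fixed square finned aluminium heat sink, 32 x 32 mm, sides parallel to the board's, 44 mm tall: grip any two opposite sides. Other parts stand 2 mm above the board. Point: on the heat sink's axis, 25 mm above the board's underside, 22 mm below the heat sink's top. z up, x along the long side.
- holder_top (a point): Board holder, fixed: dark steel foot 110 x 100 x 8 mm with two upright parallel aluminium rails, 8 mm thick, 90 mm long, 70 mm apart centre to centre, level tops 60 mm above the bench. Point: midway between the rails at the height of their tops. x across the rails (they stand at x = -35, +35 mm), y along them, z up. The board's long side goes along x, either way round.
- bare_board: A bystander, to be left alone: a smaller green circuit board, 90 mm (x) by 60 mm (y), 3 mm thick, with flat chips and no heat sink, lying loose on the bench. Origin at the centre of its underside, z up.
- loose_sink: A bystander, to be left alone: a loose aluminium heat sink like the one on the board, 32 x 32 x 44 mm, standing straight on the bench with no board under it. Origin at the centre of its underside, z up.
Mind the look-alikes: they are no part of the job. Leave any blue or turquoise look-alike of the part that bears holder_top alone.

How it is judged:
By the outcome, as a careful person would: the job done as asked, in the order asked, and still so for the second after the job is handed in, with the robot touching nothing.
It also fails if it takes over 35 s, if anything falls off the work surface, if the arm or the gripper's body presses on something with over 40 N, if the wrist force passes 120 N, or if a joint passes its speed limit or range.

## Working session

There is one attempt and no reset: what is moved stays moved. The work goes in short steps, Python scripts to look and compute and a tool call to move; the robot and the scene stay as the last step left them, time stands still between calls to the robot, and variables do not carry over. Pictures are saved under pics/ and viewed, and the job is handed in when it is done.

Besides the shell and the picture viewer there is one more tool, called after "Request:" in YAML: its name, and indented under it one key for each argument. apply_moves: Moves the arm, as the interface text tells. Its arguments: {"type":"object","properties":{"commands":{"type":"array"},"force":{"type":"number"}},"required":["commands"]}

```bash
mkdir -p pics; ls
python3 - <<'E'
from workcell import bot
import cv2,numpy as np
print(bot.observe())
for n in("scene","top"):
    f=bot.grab_frame(n); cv2.imwrite(f"pics/{n}0.png",f["frame"]); np.save(f"{n}0.npy",f,allow_pickle=True)
    print({k:v for k,v in f.items() if k!="frame"})
E
```

```text
pics
{'clock': 0.0, 'qpos': array([ 1.25379517,  0.52202429, -0.03632504,  1.60002058,  0.02121072,
        1.02110188, -0.11281054]), 'qd': array([ 0.00022274, -0.00032125,  0.00081707,  0.00029441, -0.00121153,
       -0.00139589,  0.00103456]), 'joint_efforts': array([-4.61072668e-04, -9.27119637e+01,  1.97923690e+00, -3.69937456e+01,
        1.78656040e-02,  7.94914900e-03,  1.99060361e-05]), 'position': array([ 0.15254815, -0.6056898 ,  0.19081489]), 'tool_rot': array([-3.14042772e+00,  9.44783872e-05,  2.46784483e-01]), 'force': array([ 0.8778325 , -0.02226121,  0.352552  ]), 'moment': array([-0.00183434,  0.0249959 ,  0.00278047]), 'grip_width': 0.08510566363227356}
{'fx': 355.3394901383037, 'fy': 355.3394901383037, 'cx': 260.3706323670387, 'cy': 197.5461333037142, 'pose': array([[ 0.47461455, -0.74872568,  0.46276439,  0.89551355],
       [ 0.88014914,  0.40899749, -0.24095342, -0.23752025],
       [-0.00886146,  0.52166168,  0.85310642,  0.83990487],
       [ 0.        ,  0.        ,  0.        ,  1.        ]])}
{'fx': 390.6881701945587, 'fy': 390.6881701945587, 'cx': 261.72181118276495, 'cy': 193.05310518457057, 'pose': array([[ 1.96374023e-02,  9.95765055e-01, -8.98127359e-02,
         3.73641010e-01],
       [-9.99804908e-01,  1.97489557e-02,  3.53499845e-04,
        -1.24783828e-02],
       [ 2.12571054e-03,  8.97882723e-02,  9.95958607e-01,
         1.27564265e+00],
       [ 0.00000000e+00,  0.00000000e+00,  0.00000000e+00,
         1.00000000e+00]])}
```

View pics/scene0.png

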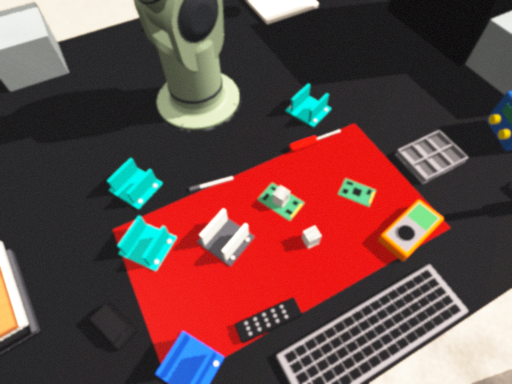

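View pics/top0.png

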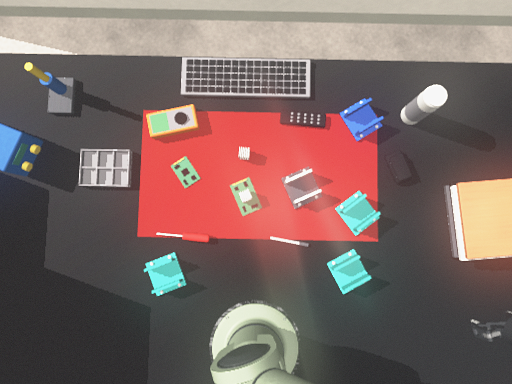

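Candidates for the board: green board with the sink (scene 281,199; top 245,197), the bare board (scene 357,192; top 185,172) and the loose sink (scene 312,237; top 244,153). For the holder: the grey one (scene 227,237; top 302,188), three turquoise (top 358,212; 350,271; 165,274) and a blue one (top 361,119). I choose the board with the sink and the grey holder. Next, a close crop to check.

Run:
```python
import cv2,numpy as np
t=np.load("top0.npy",allow_pickle=True).item()["frame"];s=np.load("scene0.npy",allow_pickle=True).item()["frame"]
a=cv2.resize(t[140:220,220:340],None,fx=6,fy=6,interpolation=cv2.INTER_NEAREST)[:, :720]
b=cv2.resize(s[170:270,190:330],None,fx=5.5,fy=5.5,interpolation=cv2.INTER_NEAREST)
cv2.imwrite("pics/ct.png",a);cv2.imwrite("pics/cs.png",b)
```

```text
(no output)
```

View pics/ct.png

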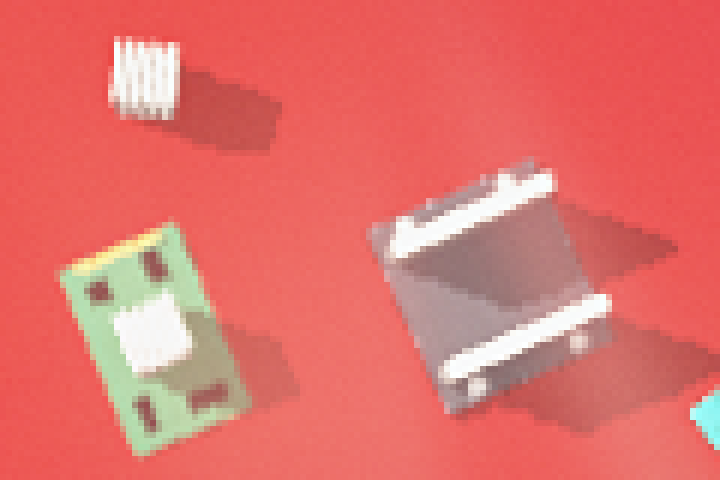

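View pics/cs.png

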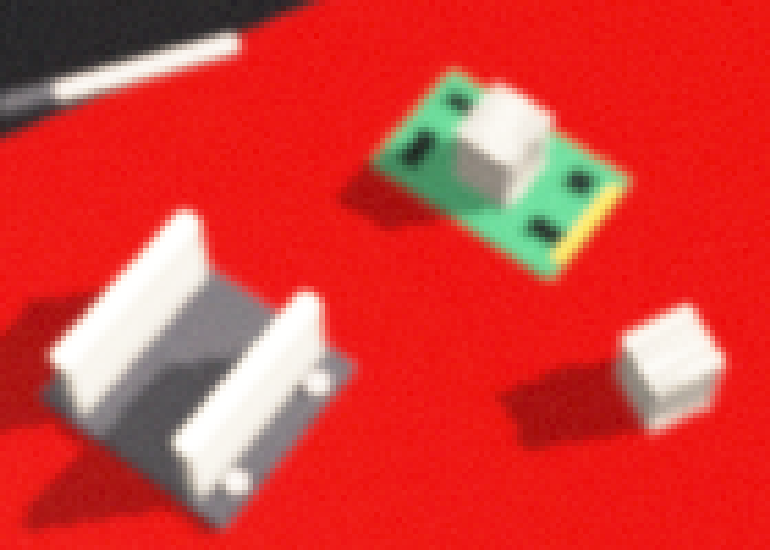

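The crops confirm both: the board with yellow edge strip and sink, and the grey/white-railed holder. The loose sink stands on its own. Now I measure.

```bash
cat > h.py <<'E'
import numpy as np,cv2
def ray(f,uv,z):
    uv=np.atleast_2d(uv).astype(float);P=f["pose"]
    d=np.c_[(uv[:,0]-f["cx"])/f["fx"],-(uv[:,1]-f["cy"])/f["fy"],-np.ones(len(uv))]@P[:3,:3].T
    return P[:3,3]+d*((z-P[2,3])/d[:,2])[:,None]
def proj(f,p):
    c=(np.atleast_2d(p)-f["pose"][:3,3])@f["pose"][:3,:3]
    return np.c_[f["cx"]+f["fx"]*c[:,0]/-c[:,2],f["cy"]-f["fy"]*c[:,1]/-c[:,2]]
E
python3 - <<'E'
from h import *
for n,roi,hr in(("top",(225,172,270,222),(275,160,330,215)),("scene",(250,175,312,228),(190,200,262,272))):
    f=np.load(n+"0.npy",allow_pickle=True).item();im=f["frame"]
    hsv=cv2.cvtColor(im,cv2.COLOR_BGR2HSV)
    x0,y0,x1,y1=roi
    m=np.zeros(im.shape[:2],np.uint8)
    h=hsv[...,0];notred=((h>15)&(h<165))|(hsv[...,1]<70)
    m[y0:y1,x0:x1]=(notred[y0:y1,x0:x1]*255).astype(np.uint8)
    c=max(cv2.findContours(m,cv2.RETR_EXTERNAL,cv2.CHAIN_APPROX_NONE)[0],key=cv2.contourArea)[:,0]
    w=ray(f,c,0.003)
    # boundaries
    r=cv2.minAreaRect((w[:,:2]*1000).astype(np.float32));print(n,"board",r)
    # white rails
    x0,y0,x1,y1=hr
    g=im.min(2); 
    for th in(170,):
        m=np.zeros(im.shape[:2],np.uint8);m[y0:y1,x0:x1]=(g[y0:y1,x0:x1]>th)*255
        for c in cv2.findContours(m,cv2.RETR_EXTERNAL,cv2.CHAIN_APPROX_NONE)[0]:
            if cv2.contourArea(c)<20: continue
            r=cv2.minAreaRect(ray(f,c[:,0],.06)[:,:2].astype(np.float32)*1000);print(n,"rail",r)
    s=10
    big=cv2.resize(im[y0:y1,x0:x1],None,fx=s,fy=s,interpolation=cv2.INTER_CUBIC)
    for k in range(0,x1-x0,10):cv2.putText(big,str(x0+k),(k*s,10),0,.4,(0,0,0),1);cv2.line(big,(k*s,0),(k*s,2000),(0,0,0),1)
    for k in range(0,y1-y0,10):cv2.putText(big,str(y0+k),(0,k*s),0,.4,(0,0,0),1);cv2.line(big,(0,k*s),(2000,k*s),(0,0,0),1)
    big=cv2.resize(big,None,fx=min(1,600/big.shape[0]),fy=min(1,600/big.shape[0]))
    cv2.imwrite(f"pics/h_{n}.png",big)
E
```

```text
top board ((477.3927001953125, 40.46730422973633), (110.29817199707031, 69.59710693359375), 24.34459686279297)
top rail ((473.07281494140625, -156.40292358398438), (23.845714569091797, 95.50205993652344), 26.408830642700195)
top rail ((543.81591796875, -122.75747680664062), (19.011178970336914, 94.40364074707031), 24.417497634887695)
scene board ((475.42462158203125, 44.93836212158203), (111.35922241210938, 77.02375793457031), 24.27202033996582)
scene rail ((554.6477661132812, -123.45928192138672), (39.51538848876953, 102.05264282226562), 25.17439842224121)
scene rail ((489.548828125, -154.97869873046875), (33.42546463012695, 103.88904571533203), 25.28252410888672)
```

```bash
ls pics
```

```text
cs.png
ct.png
h_scene.png
h_top.png
scene0.png
top0.png
```

View pics/h_top.png

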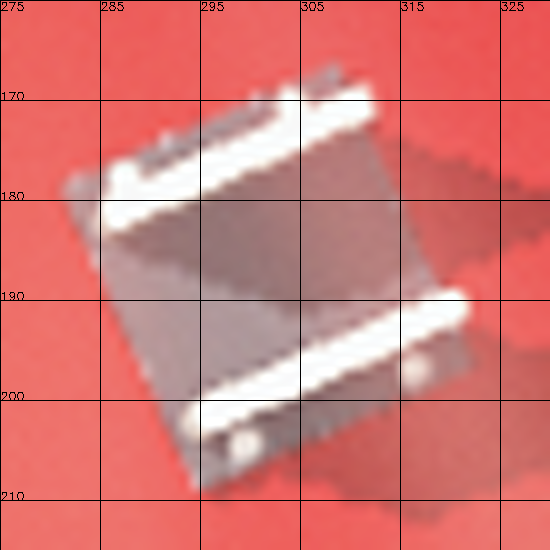

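View pics/h_scene.png

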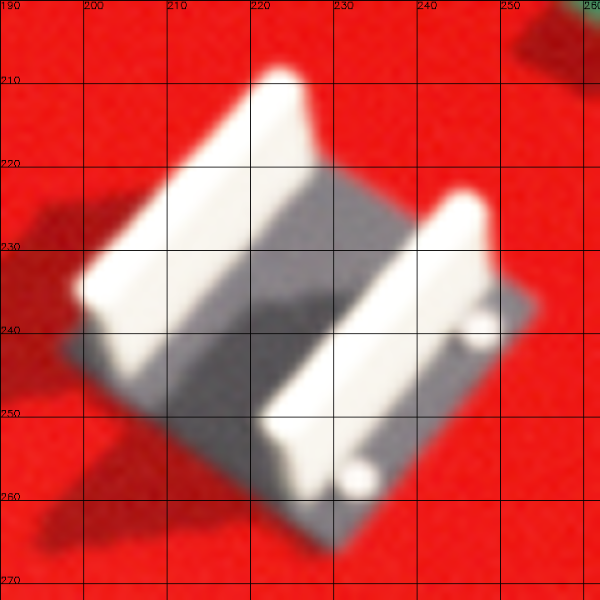

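Run:
```python
from h import *
yaw=np.radians(24.9);c0=np.array([.508,-.14])
R=np.array([[np.cos(yaw),-np.sin(yaw)],[np.sin(yaw),np.cos(yaw)]])
out=[]
for n in("top","scene"):
    f=np.load(n+"0.npy",allow_pickle=True).item()
    # local grid x,y in [-65,65] mm, 3px/mm ; image col = x, row = -y
    N=390;g=(np.arange(N)-195)/3000
    X,Y=np.meshgrid(g,-g);w=np.c_[X.ravel(),Y.ravel()]@R.T+c0
    p=proj(f,np.c_[w,np.full(len(w),.06)]).astype(np.float32)
    o=cv2.remap(f["frame"],p[:,0].reshape(N,N),p[:,1].reshape(N,N),cv2.INTER_CUBIC)
    out.append(o.copy())
    # mean profile across x over |y|<30
    b=o.min(2).astype(float)
    pr=b[195-90:195+90].mean(0)
    print(n,"x profile",[(int((i-195)/3),int(pr[i])) for i in range(195-165,195+165,6)])
    for k in range(0,N,30):
        cv2.line(o,(k+15,0),(k+15,N),(0,0,0) if k!=180 else (255,0,0),1);cv2.line(o,(0,k+15),(N,k+15),(0,0,0) if k!=180 else(255,0,0),1)
    out[-1]=o
cv2.imwrite("pics/rect.png",np.hstack(out))
```

```text
top x profile [(-55, 100), (-53, 116), (-51, 129), (-49, 135), (-47, 136), (-45, 132), (-43, 118), (-41, 131), (-39, 201), (-37, 251), (-35, 251), (-33, 249), (-31, 251), (-29, 225), (-27, 169), (-25, 143), (-23, 150), (-21, 150), (-19, 145), (-17, 138), (-15, 135), (-13, 134), (-11, 133), (-9, 132), (-7, 131), (-5, 130), (-3, 128), (-1, 127), (1, 126), (3, 124), (5, 123), (7, 122), (9, 120), (11, 119), (13, 119), (15, 119), (17, 119), (19, 119), (21, 118), (23, 116), (25, 116), (27, 116), (29, 140), (31, 207), (33, 251), (35, 250), (37, 249), (39, 250), (41, 228), (43, 181), (45, 161), (47, 165), (49, 155), (51, 129), (53, 103)]
scene x profile [(-55, 21), (-53, 20), (-51, 19), (-49, 20), (-47, 20), (-45, 24), (-43, 49), (-41, 111), (-39, 198), (-37, 247), (-35, 254), (-33, 254), (-31, 253), (-29, 251), (-27, 244), (-25, 239), (-23, 237), (-21, 238), (-19, 238), (-17, 238), (-15, 236), (-13, 233), (-11, 226), (-9, 204), (-7, 171), (-5, 143), (-3, 130), (-1, 128), (1, 127), (3, 126), (5, 124), (7, 120), (9, 117), (11, 115), (13, 114), (15, 113), (17, 111), (19, 109), (21, 108), (23, 106), (25, 105), (27, 113), (29, 149), (31, 212), (33, 249), (35, 254), (37, 254), (39, 254), (41, 251), (43, 244), (45, 239), (47, 238), (49, 238), (51, 237), (53, 234)]
```

View pics/rect.png

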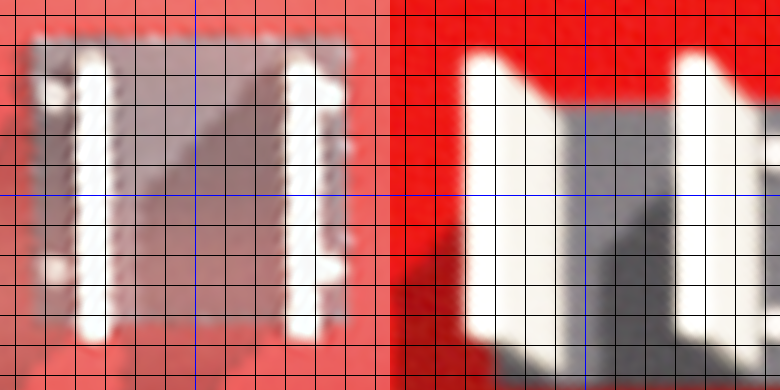

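```bash
cat >> h.py <<'E'
def rect(f,c0,yaw,z,half=.065,s=3000,grid=True):
    R=np.array([[np.cos(yaw),-np.sin(yaw)],[np.sin(yaw),np.cos(yaw)]])
    n=int(half*s);g=np.arange(-n,n)/s
    X,Y=np.meshgrid(g,-g);w=np.c_[X.ravel(),Y.ravel()]@R.T+c0
    p=proj(f,np.c_[w,np.full(len(w),z)]).astype(np.float32)
    o=cv2.remap(f["frame"],p[:,0].reshape(X.shape),p[:,1].reshape(X.shape),cv2.INTER_CUBIC)
    if grid:
        for k in range(-100,101,10):
            q=n+k*s//1000
            col=(255,0,0) if k==0 else(0,0,0)
            if 0<=q<2*n: cv2.line(o,(q,0),(q,2*n),col,1);cv2.line(o,(0,q),(2*n,q),col,1)
    return o
E
python3 - <<'E'
from h import *
yaw=np.radians(24.3);c0=np.array([.4775,.0405]);rows=[]
for z in(.003,.047):
    rows.append(np.hstack([rect(np.load(n+"0.npy",allow_pickle=True).item(),c0,yaw,z,.06,2500) for n in("top","scene")]))
cv2.imwrite("pics/rectb.png",np.vstack(rows))
E
```

```text
(no output)
```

View pics/rectb.png

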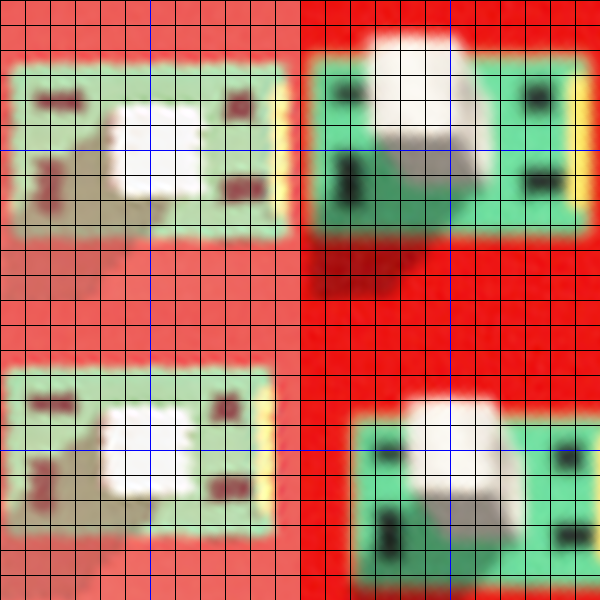

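```bash
cat >> h.py <<'E'
from scipy.spatial.transform import Rotation as Rn
def go(st,p,yawdeg):
    R0=Rn.from_euler('xyz',st["tool_rot"]);R1=Rn.from_euler('xyz',[np.pi,0,np.radians(yawdeg)])
    return np.round(R0.inv().apply(np.array(p)-st["position"]),4),np.round((R0.inv()*R1).as_rotvec(degrees=True),2)
E
python3 - <<'E'
from h import *
from workcell import bot
s=bot.observe()
print(go(s,[.45,-.30,.19],24.3),go(s,[.4773,.0413,.12],24.3))
E
```

```text
(array([ 0.3631, -0.2238,  0.0011]), array([ -0.06,  -0.  , -10.16])) (array([ 0.473 , -0.548 ,  0.0714]), array([ -0.06,  -0.  , -10.16]))
```

Request:
apply_moves:
  commands:
    - {"travel": [0.363,-0.224,0],"twist": [-0.06,0,-10.2],"claw": 0.085}
    - {"travel": [0.363,-0.224,0],"twist": [-0.06,0,-10.2],"claw": 0.085}
    - {"travel": [0.363,-0.224,0],"twist": [-0.06,0,-10.2],"claw": 0.085}
    - {"travel": [0.363,-0.224,0],"twist": [-0.06,0,-10.2],"claw": 0.085}
    - {"travel": [0.363,-0.224,0],"twist": [-0.06,0,-10.2],"claw": 0.085}
    - {"travel": [0.363,-0.224,0],"twist": [-0.06,0,-10.2],"claw": 0.085}
    - {"travel": [0.363,-0.224,0],"twist": [-0.06,0,-10.2],"claw": 0.085}
    - {"travel": [0.363,-0.224,0],"twist": [-0.06,0,-10.2],"claw": 0.085}
    - {"travel": [0.473,-0.548,0.0714],"twist": [-0.06,0,-10.2],"claw": 0.085}
    - {"travel": [0.473,-0.548,0.0714],"twist": [-0.06,0,-10.2],"claw": 0.085}

```text
clock: 1.1
position: [0.4443, -0.2199, 0.1716]
tool_rot: [3.141, -0.0, 0.425]
force: [1.4, 0.2, -0.8]
grip_width: 0.0851
```

Run:
```python
from h import *
from workcell import bot
s=bot.observe()
print(s["qd"],go(s,[.4773,.0413,.12],24.3))
```

```text
[-0.77879113 -0.14574335 -0.18327473  0.54451768  0.07154826 -0.37692063
 -1.03054948] (array([ 0.1378, -0.2244,  0.0514]), array([ 0.05, -0.  ,  0.06]))
```

Request:
apply_moves:
  commands:
    - {"travel": [0.137,-0.222,0.04],"twist": [0,0,0],"claw": 0.085}
    - {"travel": [0.137,-0.222,0.04],"twist": [0,0,0],"claw": 0.085}
    - {"travel": [0.137,-0.222,0.04],"twist": [0,0,0],"claw": 0.085}
    - {"travel": [0.137,-0.222,0.04],"twist": [0,0,0],"claw": 0.085}
    - {"travel": [0.137,-0.222,0.04],"twist": [0,0,0],"claw": 0.085}
    - {"travel": [0.137,-0.222,0.04],"twist": [0,0,0],"claw": 0.085}
    - {"travel": [0.137,-0.222,0.04],"twist": [0,0,0],"claw": 0.085}
    - {"travel": [0.137,-0.222,0.04],"twist": [0,0,0],"claw": 0.085}

```text
clock: 1.9
position: [0.477, 0.0362, 0.1317]
tool_rot: [3.14, 0.001, 0.425]
force: [-1.0, -0.3, 0.5]
grip_width: 0.0851
```

Run:
```python
from h import *
from workcell import bot
s=bot.observe()
print(s["position"],s["qd"],go(s,[.4773,.0413,.010],24.3))
f=bot.grab_frame("scene");g=f["frame"][130:250,210:370];print(bot.observe()["position"])
cv2.imwrite("pics/hov.png",cv2.resize(g,None,fx=4.5,fy=4.5,interpolation=cv2.INTER_CUBIC))
```

```text
[0.47699704 0.03615793 0.13171822] [ 0.02373097 -0.00708463  0.00778938  0.00246281  0.00036805  0.00137351
  0.00233918] (array([ 0.0025, -0.0047,  0.1217]), array([0.07, 0.05, 0.04]))
[0.47709227 0.0355783  0.1318496 ]
```

View pics/hov.png

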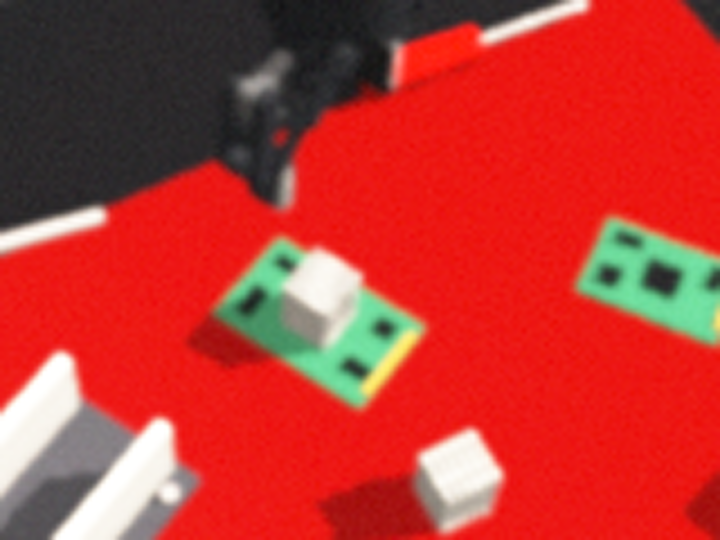

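Request:
apply_moves:
  commands:
    - {"travel": [0.0025,-0.005,0.03],"twist": [0,0,0],"claw": 0.085}
    - {"travel": [0.0025,-0.005,0.06],"twist": [0,0,0],"claw": 0.085}
    - {"travel": [0.0025,-0.005,0.08],"twist": [0,0,0],"claw": 0.085}
    - {"travel": [0.0025,-0.005,0.1],"twist": [0,0,0],"claw": 0.085}
    - {"travel": [0.0025,-0.005,0.115],"twist": [0,0,0],"claw": 0.085}
    - {"travel": [0.0025,-0.005,0.123],"twist": [0,0,0],"claw": 0.085}
    - {"travel": [0.0025,-0.005,0.123],"twist": [0,0,0],"claw": 0.085}
    - {"travel": [0.0025,-0.005,0.123],"twist": [0,0,0],"claw": 0.085}

```text
clock: 2.75
position: [0.4778, 0.0418, 0.0094]
tool_rot: [3.14, -0.0, 0.424]
force: [0.4, 0.6, -0.2]
grip_width: 0.0851
```

Run:
```python
from h import *
from workcell import bot
s=bot.observe();print(s["clock"],s["position"],s["tool_rot"],s["force"])
f=bot.grab_frame("scene");g=f["frame"][130:250,210:370];s=bot.observe();print(s["position"])
print(go(s,[.4773,.0413,.008],24.3))
cv2.imwrite("pics/low.png",cv2.resize(g,None,fx=4.5,fy=4.5,interpolation=cv2.INTER_CUBIC))
```

```text
2.75 [0.47780448 0.04175075 0.00939961] [ 3.14028158e+00 -3.35939422e-04  4.23877718e-01] [ 0.42031628  0.5659308  -0.15670029]
[0.47794303 0.04193313 0.00958457]
(array([-0.0008,  0.0003,  0.0016]), array([ 0.08, -0.04,  0.  ]))
```

View pics/low.png

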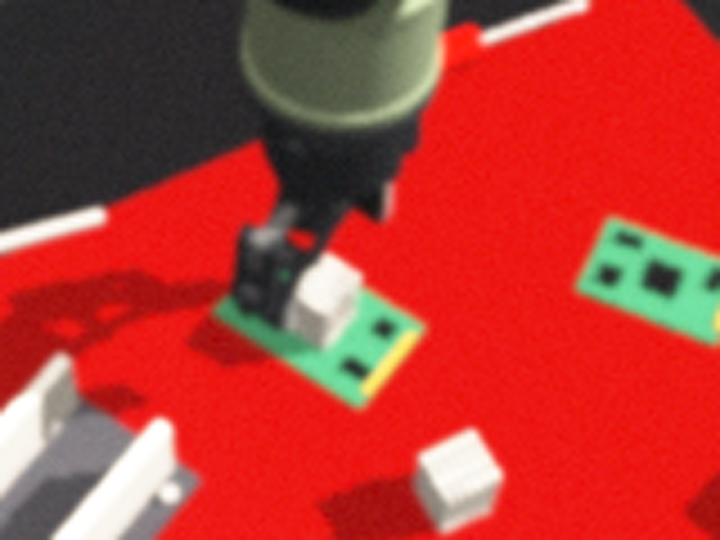

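Run:
```python
from h import *
f=np.load("scene0.npy",allow_pickle=True).item();y=np.radians(24.3);c=np.array([.4773,.0413])
n=np.array([-np.sin(y),np.cos(y)])
for s in(1,-1):
  for d in(.0425,.016):
    for z in(.022,.047): print(s,d,z,(proj(f,[*(c+s*d*n),z])[0]-[210,130])*4.5)
```

```text
1 0.0425 0.022 [357.67089148 255.73382427]
1 0.0425 0.047 [360.22673355 232.81025615]
1 0.016 0.022 [332.49907833 285.08757321]
1 0.016 0.047 [334.51547077 262.56344772]
-1 0.0425 0.022 [274.87305948 352.28732873]
-1 0.0425 0.047 [275.60573842 330.73406101]
-1 0.016 0.022 [301.33697406 321.42681423]
-1 0.016 0.047 [302.66761008 299.41793863]
```

Run:
```python
from h import *
from workcell import bot
a=np.load("scene0.npy",allow_pickle=True).item()["frame"];f=bot.grab_frame("scene");np.save("scene1.npy",f,allow_pickle=True)
t=bot.grab_frame("top");np.save("top1.npy",t,allow_pickle=True);t=t["frame"]
c=lambda im,x,y,w,h,s:cv2.resize(im[y:y+h,x:x+w],None,fx=s,fy=s,interpolation=cv2.INTER_CUBIC)
im=np.clip(f["frame"].astype(float)*1.6+20,0,255).astype(np.uint8)
cv2.imwrite("pics/low2.png",np.hstack([c(im,250,165,60,70,8),c(t,225,170,40,70,8)]))
```

```text
(no output)
```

View pics/low2.png

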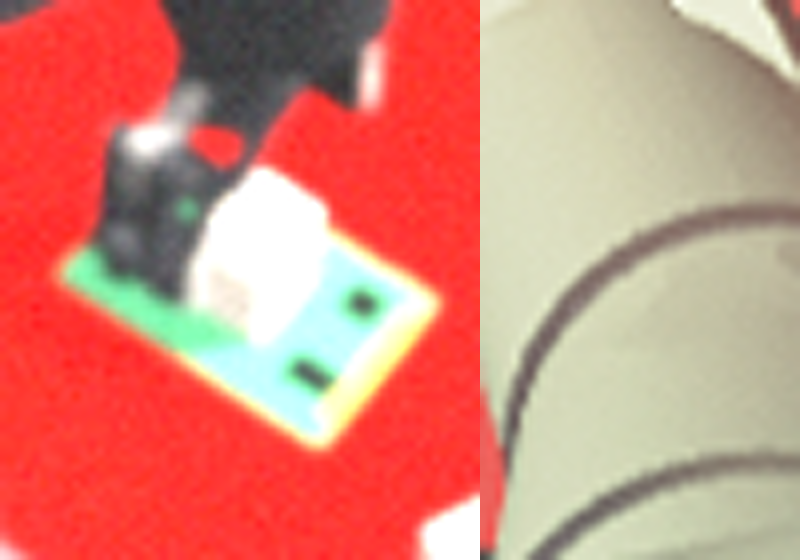

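Run:
```python
from h import *
f=np.load("scene1.npy",allow_pickle=True).item();y=np.radians(24.3)
def loc(uv,z,c): 
    d=ray(f,uv,z)[:,:2]-c
    return np.round(1000*np.c_[d@[np.cos(y),np.sin(y)],d@[-np.sin(y),np.cos(y)]],0).tolist()
for z in(.01,.022,.035,.05): print("low",z,loc([[272.5,202.5],[263,198],[297,178.5]],z,np.array([.4779,.0419])))
for z in(.132,.145,.158,.17): print("hov",z,loc([[273.3,175.5],[298,149]],z,np.array([.477,.0358])))
```

```text
low 0.01 [[-12.0, -20.0], [-42.0, -24.0], [-4.0, 85.0]]
low 0.022 [[-8.0, -26.0], [-37.0, -30.0], [0.0, 78.0]]
low 0.035 [[-4.0, -33.0], [-32.0, -37.0], [4.0, 70.0]]
low 0.05 [[1.0, -40.0], [-27.0, -44.0], [9.0, 60.0]]
hov 0.132 [[-12.0, -12.0], [-10.0, 92.0]]
hov 0.145 [[-7.0, -20.0], [-5.0, 82.0]]
hov 0.158 [[-1.0, -27.0], [0.0, 73.0]]
hov 0.17 [[3.0, -34.0], [5.0, 64.0]]
```

Run:
```python
from h import *
t=np.load("top0.npy",allow_pickle=True).item();s=np.load("scene1.npy",allow_pickle=True).item()
y=.2468;n=np.array([-np.sin(y),np.cos(y)])
im=cv2.resize(t["frame"][290:384,440:512],None,fx=8,fy=8,interpolation=cv2.INTER_CUBIC)[:600]
im=np.clip(im.astype(float)*1.8+10,0,255).astype(np.uint8)
for z,col in((.191,(0,0,255)),(.204,(0,255,255)),(.27,(255,0,255))):
  for d in(-.057,-.0425,0,.0425,.057):
    p=(proj(t,[*(np.array([.1525,-.6057])+d*n),z])[0]-[440,290]+.5)*8
    print(z,d,p/8+[440,290]);cv2.circle(im,tuple(int(v) for v in p),4,col,-1)
cv2.imwrite("pics/st.png",im)
im=cv2.resize(s["frame"][150:230,240:320],None,fx=7,fy=7,interpolation=cv2.INTER_CUBIC)
im=(255*(im/255.)**.45).astype(np.uint8)
cv2.imwrite("pics/low3.png",im)
```

```text
0.191 -0.057 [498.42518694 310.01273854]
0.191 -0.0425 [493.29769958 311.24418591]
0.191 0 [478.25085854 314.85792331]
0.191 0.0425 [463.17712103 318.47812031]
0.191 0.057 [458.02814998 319.71472733]
0.204 -0.057 [501.35105382 311.01549994]
0.204 -0.0425 [496.16115746 312.26246134]
0.204 0 [480.93094925 315.92177947]
0.204 0.0425 [465.67318004 319.58771959]
0.204 0.057 [460.46126918 320.83997036]
0.27 -0.057 [517.39418418 316.51384706]
0.27 -0.0425 [511.86246884 317.84601113]
0.27 0 [495.62784677 321.75568089]
0.27 0.0425 [479.36187751 325.67289979]
0.27 0.057 [473.80512341 327.01109377]
```

View pics/st.png

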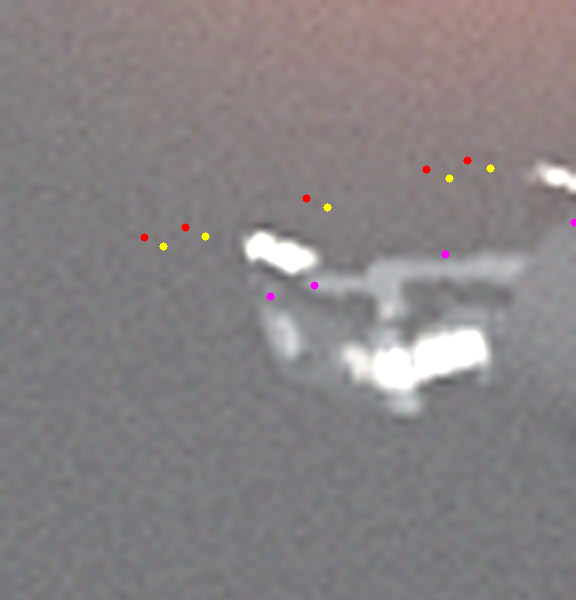

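View pics/low3.png

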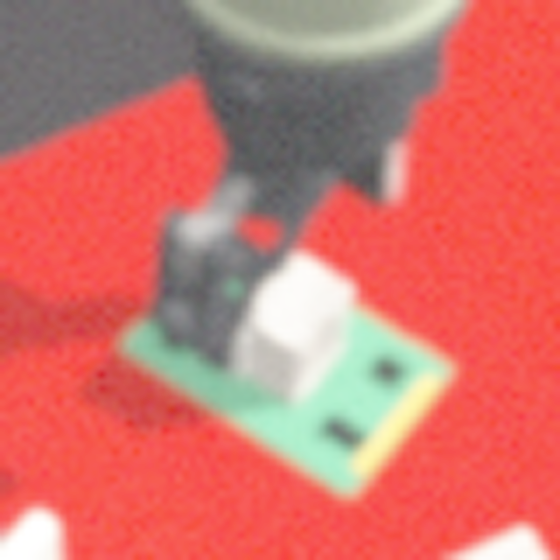

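The fingers in the picture look higher than the reported TCP (about 0.06 m by parallax). I close them to 45 mm, clear of the sink if centred, and look again.

Request:
apply_moves:
  commands:
    - {"travel": [0,0,0],"twist": [0,0,0],"claw": 0.045}
    - {"travel": [0,0,0],"twist": [0,0,0],"claw": 0.045}
    - {"travel": [0,0,0],"twist": [0,0,0],"claw": 0.045}
    - {"travel": [0,0,0],"twist": [0,0,0],"claw": 0.045}
  force: 20

```text
clock: 3.3
position: [0.4775, 0.0423, 0.0089]
tool_rot: [3.141, -0.0, 0.425]
force: [0.8, 0.4, -0.6]
grip_width: 0.0452
```

Run:
```python
from h import *
from workcell import bot
s=bot.observe();print(s["clock"],s["position"],s["tool_rot"],s["force"],s["grip_width"])
f=bot.grab_frame("scene");np.save("scene2.npy",f,allow_pickle=True)
im=cv2.resize(f["frame"][150:230,240:320],None,fx=7,fy=7,interpolation=cv2.INTER_CUBIC)
im=(255*(im/255.)**.45).astype(np.uint8)
cv2.imwrite("pics/low4.png",im)
```

```text
3.3 [0.47753963 0.0423101  0.00892071] [ 3.14054816e+00 -2.30893469e-05  4.24868381e-01] [ 0.81700067  0.4133242  -0.59052214] 0.04518979802373365
```

View pics/low4.png

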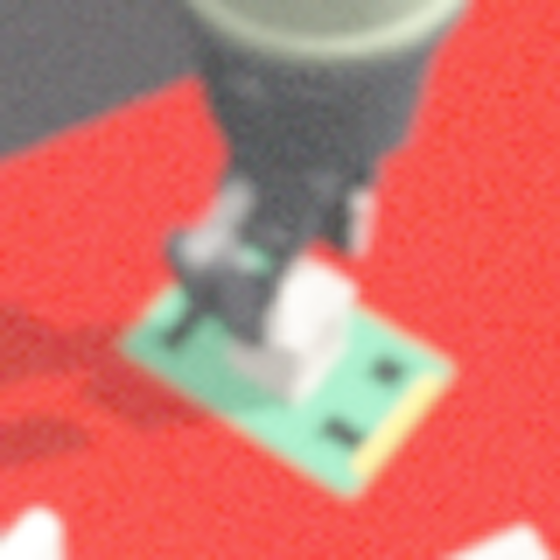

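Run:
```python
from h import *
f=np.load("scene2.npy",allow_pickle=True).item();y=np.radians(24.3)
def loc(uv,z,c): 
    d=ray(f,uv,z)[:,:2]-c
    return np.round(1000*np.c_[d@[np.cos(y),np.sin(y)],d@[-np.sin(y),np.cos(y)]],0).tolist()
for z in(.01,.022,.035,.05,.065,.08): print("low",z,loc([[277,197.8],[268,192],[291.4,185.7]],z,np.array([.4776,.0422])))
```

```text
low 0.01 [[-11.0, -1.0], [-42.0, -1.0], [-2.0, 55.0]]
low 0.022 [[-7.0, -7.0], [-38.0, -7.0], [1.0, 48.0]]
low 0.035 [[-3.0, -14.0], [-33.0, -14.0], [6.0, 40.0]]
low 0.05 [[2.0, -22.0], [-27.0, -22.0], [10.0, 32.0]]
low 0.065 [[7.0, -29.0], [-22.0, -29.0], [15.0, 23.0]]
low 0.08 [[12.0, -37.0], [-16.0, -37.0], [20.0, 14.0]]
```

The picture now puts the tips over the sink (left tip at scene 277,198, about z 0.065–0.08), though the TCP reads 0.009. Closing fully is a harmless test: it stops at 32 mm if the sink is between the pads, and goes below that if it isn't.

Request:
apply_moves:
  commands:
    - {"travel": [0,0,0],"twist": [0,0,0],"claw": 0.022}
    - {"travel": [0,0,0],"twist": [0,0,0],"claw": 0.022}
    - {"travel": [0,0,0],"twist": [0,0,0],"claw": 0.022}
    - {"travel": [0,0,0],"twist": [0,0,0],"claw": 0.022}
  force: 20

```text
clock: 3.75
position: [0.4775, 0.0423, 0.0088]
tool_rot: [3.141, 0.0, 0.425]
force: [0.3, 0.4, -0.1]
grip_width: 0.0221
```

Run:
```python
from h import *
from workcell import bot
s=bot.observe();print(s["clock"],s["position"],s["tool_rot"],s["force"],s["grip_width"])
f=bot.grab_frame("scene");np.save("scene3.npy",f,allow_pickle=True)
im=cv2.resize(f["frame"][150:230,240:320],None,fx=7,fy=7,interpolation=cv2.INTER_CUBIC)
im=(255*(im/255.)**.45).astype(np.uint8)
cv2.imwrite("pics/low5.png",im)
```

```text
3.75 [0.47746818 0.04227949 0.00882897] [3.14060100e+00 1.41609645e-04 4.24824483e-01] [ 0.33644282  0.4401009  -0.11851807] 0.02211519688135169
```

View pics/low5.png

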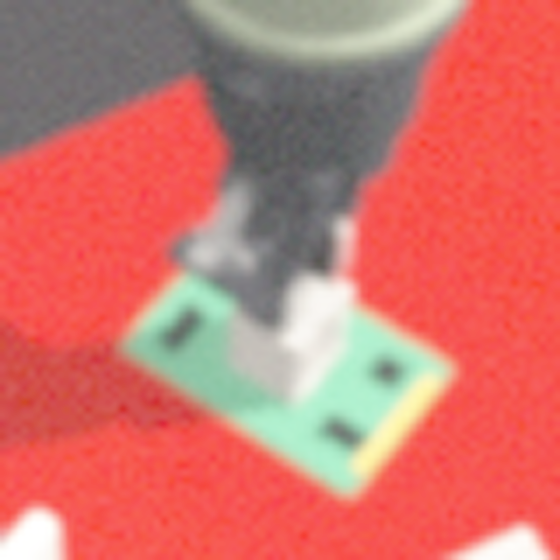

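The opening went to 22 mm, narrower than the 32 mm sink, so the tips really are above it: the reported TCP z is biased. I estimate the offset from this view.

Run:
```python
from h import *
f=np.load("scene3.npy",allow_pickle=True).item();y=np.radians(24.3)
def loc(uv,z,c): 
    d=ray(f,uv,z)[:,:2]-c
    return np.round(1000*np.c_[d@[np.cos(y),np.sin(y)],d@[-np.sin(y),np.cos(y)]],0).tolist()
for z in(.04,.05,.06,.07,.08): print(z,loc([[277.9,196],[288.6,189.3]],z,np.array([.4775,.0423])))
t=np.load("top0.npy",allow_pickle=True).item();y=.2468
f=t
for z in(.2,.23,.25,.27): print("start",z,loc([[440+245/8-.5,290+240/8-.5],[440+315/8-.5,290+265/8-.5],[440+530/8-.5,290+165/8-.5]],z,np.array([.1525,-.6057])))
```

```text
0.04 [[-3.0, -11.0], [8.0, 23.0]]
0.05 [[1.0, -16.0], [11.0, 18.0]]
0.06 [[4.0, -21.0], [14.0, 12.0]]
0.07 [[7.0, -26.0], [18.0, 7.0]]
0.08 [[11.0, -32.0], [21.0, 1.0]]
start 0.2 [[-5.0, 28.0], [-19.0, 7.0], [-3.0, -72.0]]
start 0.23 [[5.0, 42.0], [-8.0, 22.0], [7.0, -56.0]]
start 0.25 [[12.0, 51.0], [-1.0, 31.0], [14.0, -45.0]]
start 0.27 [[18.0, 60.0], [6.0, 41.0], [20.0, -34.0]]
```

Request:
apply_moves:
  commands:
    - {"travel": [0,0,0],"twist": [0,0,0],"claw": 0.085}
    - {"travel": [0,0,0],"twist": [0,0,0],"claw": 0.085}
    - {"travel": [0,0,0],"twist": [0,0,0],"claw": 0.085}
    - {"travel": [0,0,0],"twist": [0,0,0],"claw": 0.085}
    - {"travel": [0,0,0],"twist": [0,0,0],"claw": 0.085}
    - {"travel": [0,0,0.01],"twist": [0,0,0],"claw": 0.085}
    - {"travel": [0,0,0.02],"twist": [0,0,0],"claw": 0.085}
    - {"travel": [0,0,0.03],"twist": [0,0,0],"claw": 0.085}
    - {"travel": [0,0,0.03],"twist": [0,0,0],"claw": 0.085}

```text
clock: 4.7
position: [0.4765, 0.0422, -0.0228]
tool_rot: [3.141, 0.002, 0.425]
force: [-0.4, 0.2, 0.1]
grip_width: 0.0851
```

Run:
```python
from h import *
from workcell import bot
s=bot.observe();print(s["clock"],s["position"],s["tool_rot"],s["force"],s["grip_width"])
f=bot.grab_frame("scene");np.save("scene4.npy",f,allow_pickle=True)
im=cv2.resize(f["frame"][150:230,240:320],None,fx=7,fy=7,interpolation=cv2.INTER_CUBIC)
im=(255*(im/255.)**.45).astype(np.uint8)
cv2.imwrite("pics/low6.png",im)
```

```text
4.7 [ 0.47649603  0.04220266 -0.02279421] [3.14120766e+00 2.44082125e-03 4.25125519e-01] [-0.36897951  0.19198927  0.06390049] 0.0851100280758651
```

View pics/low6.png

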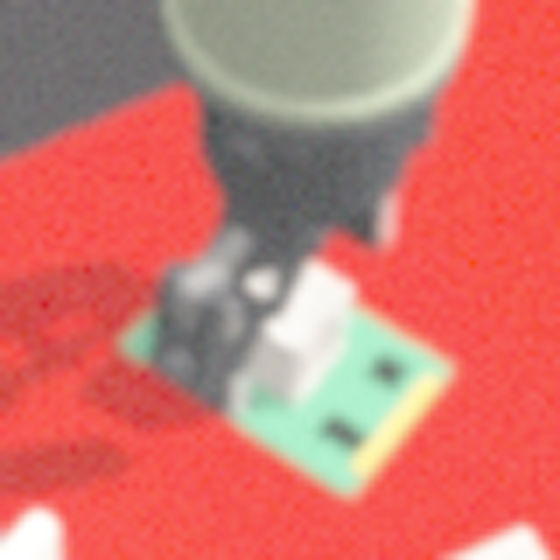

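Run:
```python
from h import *
f=np.load("scene4.npy",allow_pickle=True).item();y=np.radians(24.3)
def loc(uv,z,c): 
    d=ray(f,uv,z)[:,:2]-c
    return np.round(1000*np.c_[d@[np.cos(y),np.sin(y)],d@[-np.sin(y),np.cos(y)]],0).tolist()
for z in(.025,.035,.045,.055): print(z,loc([[262.4,200.2],[272.6,208.1],[240+392/7-.5,150+245/7-.5]],z,np.array([.4765,.0422])))
```

```text
0.025 [[-32.0, -39.0], [4.0, -42.0], [10.0, 56.0]]
0.035 [[-28.0, -44.0], [7.0, -47.0], [13.0, 50.0]]
0.045 [[-25.0, -49.0], [11.0, -52.0], [16.0, 44.0]]
0.055 [[-21.0, -53.0], [14.0, -56.0], [20.0, 38.0]]
```

Request:
apply_moves:
  commands:
    - {"travel": [0.001,0,0.005],"twist": [0,0,0],"claw": 0.085}
    - {"travel": [0.001,0,0.01],"twist": [0,0,0],"claw": 0.085}
    - {"travel": [0.001,0,0.014],"twist": [0,0,0],"claw": 0.085}
    - {"travel": [0.001,0,0.017],"twist": [0,0,0],"claw": 0.085}
    - {"travel": [0.001,0,0.017],"twist": [0,0,0],"claw": 0.085}

```text
clock: 5.25
position: [0.4782, 0.0426, -0.0385]
tool_rot: [3.141, 0.001, 0.425]
force: [-0.1, -0.6, -0.0]
grip_width: 0.085
```

Run:
```python
from h import *
from workcell import bot
s=bot.observe();print(s["clock"],s["position"],s["tool_rot"],s["force"],s["grip_width"])
f=bot.grab_frame("scene");np.save("scene5.npy",f,allow_pickle=True)
im=cv2.resize(f["frame"][150:230,240:320],None,fx=7,fy=7,interpolation=cv2.INTER_CUBIC)
im=(255*(im/255.)**.45).astype(np.uint8)
cv2.imwrite("pics/low7.png",im)
```

```text
5.25 [ 0.47821285  0.04264053 -0.03850842] [3.14071671e+00 5.69603610e-04 4.24829178e-01] [-0.05739516 -0.56095557 -0.01217248] 0.08495033817555837
```

View pics/low7.png

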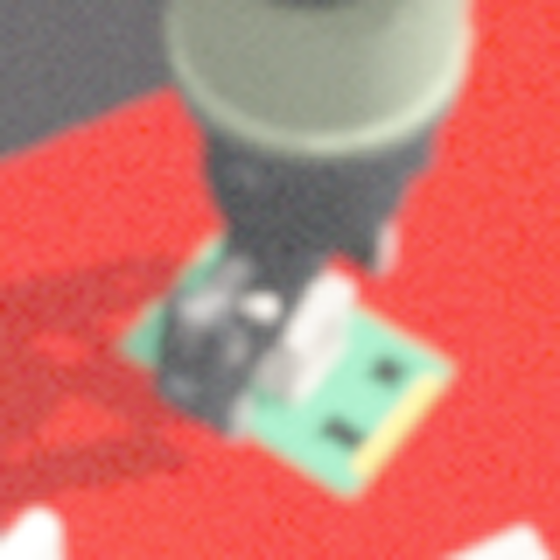

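Request:
apply_moves:
  commands:
    - {"travel": [0,0,0],"twist": [0,0,0],"claw": 0.025}
    - {"travel": [0,0,0],"twist": [0,0,0],"claw": 0.025}
    - {"travel": [0,0,0],"twist": [0,0,0],"claw": 0.025}
    - {"travel": [0,0,0],"twist": [0,0,0],"claw": 0.025}
    - {"travel": [0,0,0],"twist": [0,0,0],"claw": 0.025}
    - {"travel": [0,0,0],"twist": [0,0,0],"claw": 0.025}
    - {"travel": [0,0,0],"twist": [0,0,0],"claw": 0.025}
  force: 40

```text
clock: 6.0
position: [0.479, 0.0423, -0.0375]
tool_rot: [3.14, -0.001, 0.424]
force: [-1.4, -3.2, 16.3]
grip_width: 0.0317
```

Run:
```python
from h import *
from workcell import bot
s=bot.observe();print(s["clock"],s["position"],s["tool_rot"],s["force"],s["grip_width"])
f=bot.grab_frame("scene");np.save("scene6.npy",f,allow_pickle=True)
im=cv2.resize(f["frame"][150:230,240:320],None,fx=7,fy=7,interpolation=cv2.INTER_CUBIC)
im=(255*(im/255.)**.45).astype(np.uint8)
cv2.imwrite("pics/low8.png",im)
```

```text
6.0 [ 0.47896414  0.04234224 -0.0374983 ] [ 3.13985297e+00 -8.17813758e-04  4.24456253e-01] [-1.35799693 -3.24542632 16.28964241] 0.0316875355649412
```

View pics/low8.png

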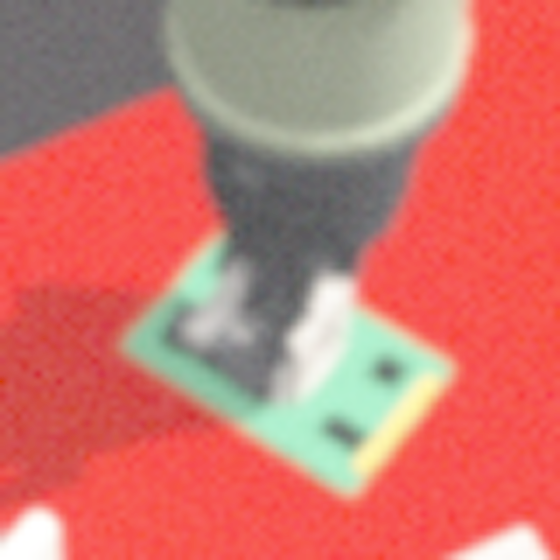

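Request:
apply_moves:
  commands:
    - {"travel": [0,0,-0.005],"twist": [0,0,0],"claw": 0.025}
    - {"travel": [0,0,-0.015],"twist": [0,0,0],"claw": 0.025}
    - {"travel": [0,0,-0.035],"twist": [0,0,0],"claw": 0.025}
    - {"travel": [0,0,-0.06],"twist": [0,0,0],"claw": 0.025}
    - {"travel": [0,0,-0.085],"twist": [0,0,0],"claw": 0.025}
    - {"travel": [0,0,-0.105],"twist": [0,0,0],"claw": 0.025}
    - {"travel": [0,0,-0.115],"twist": [0,0,0],"claw": 0.025}
    - {"travel": [0,0,-0.12],"twist": [0,0,0],"claw": 0.025}
    - {"travel": [0,0,-0.12],"twist": [0,0,0],"claw": 0.025}

```text
clock: 6.95
position: [0.4784, 0.0427, 0.082]
tool_rot: [3.14, -0.0, 0.425]
force: [-0.4, 0.3, -2.8]
grip_width: 0.0318
```

Run:
```python
from h import *
from workcell import bot
s=bot.observe();print(s["clock"],s["position"],s["tool_rot"],s["force"],s["grip_width"],s["qpos"])
f=bot.grab_frame("scene");np.save("scene7.npy",f,allow_pickle=True)
im=cv2.resize(f["frame"][110:260,190:340],None,fx=4,fy=4,interpolation=cv2.INTER_CUBIC)
im=(255*(im/255.)**.6).astype(np.uint8)
cv2.imwrite("pics/lift.png",im)
print(go(s,[.5094+.0017,-.1402+.001,s["position"][2]],24.9))
```

```text
6.95 [0.47842536 0.04270659 0.0820047 ] [ 3.14041498e+00 -2.10257120e-04  4.24688888e-01] [-0.43573769  0.26022027 -2.75564741] 0.031785263145266134 [ 0.00614402  0.47067391 -0.28281563  2.05993909  0.21603522  0.63796163
 -1.56784853]
(array([-0.0452,  0.1792,  0.0002]), array([ 0.07, -0.01, -0.57]))
```

View pics/lift.png

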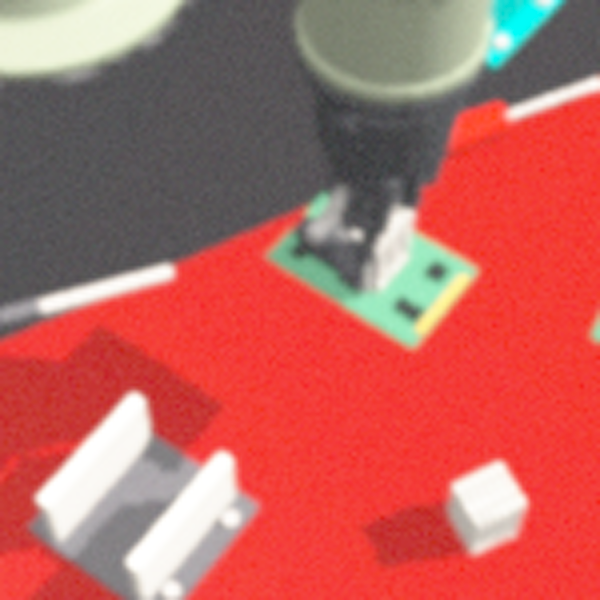

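Request:
apply_moves:
  commands:
    - {"travel": [-0.008,0.03,0],"twist": [0,0,-0.6],"claw": 0.025}
    - {"travel": [-0.017,0.065,0],"twist": [0,0,-0.6],"claw": 0.025}
    - {"travel": [-0.026,0.1,0],"twist": [0,0,-0.6],"claw": 0.025}
    - {"travel": [-0.034,0.135,0],"twist": [0,0,-0.6],"claw": 0.025}
    - {"travel": [-0.041,0.163,0],"twist": [0,0,-0.6],"claw": 0.025}
    - {"travel": [-0.045,0.179,0],"twist": [0,0,-0.6],"claw": 0.025}
    - {"travel": [-0.045,0.179,0.02],"twist": [0,0,-0.6],"claw": 0.025}
    - {"travel": [-0.045,0.179,0.04],"twist": [0,0,-0.6],"claw": 0.025}
    - {"travel": [-0.045,0.179,0.045],"twist": [0,0,-0.6],"claw": 0.025}
    - {"travel": [-0.045,0.179,0.045],"twist": [0,0,-0.6],"claw": 0.025}

```text
clock: 8.0
position: [0.5103, -0.1385, 0.0359]
tool_rot: [-3.141, 0.002, 0.436]
force: [-0.4, -0.3, -2.4]
grip_width: 0.0317
```

Run:
```python
from h import *
from workcell import bot
s=bot.observe();print(s["clock"],s["position"],s["tool_rot"],s["force"],s["grip_width"])
f=bot.grab_frame("scene");np.save("scene8.npy",f,allow_pickle=True)
t=bot.grab_frame("top");np.save("top8.npy",t,allow_pickle=True)
im=cv2.resize(f["frame"][170:280,170:280],None,fx=5,fy=5,interpolation=cv2.INTER_CUBIC)
o=rect(f,np.array([.5094,-.1402]),np.radians(24.9),.06+.003+.0145,.07,3900)[:550]
o=(255*(np.hstack([im,o[:550]])/255.)**.6).astype(np.uint8)
cv2.imwrite("pics/over.png",cv2.resize(o,None,fx=.72,fy=.72))
tt=t["frame"][150:240,250:350];cv2.imwrite("pics/overt.png",cv2.resize(tt,None,fx=5,fy=5))
print(bot.observe()["position"])
```

```text
8.0 [ 0.51033808 -0.13852791  0.03593489] [-3.14103119e+00  2.08952188e-03  4.35683399e-01] [-0.36646888 -0.2876258  -2.35213305] 0.03165573280343064Traceback (most recent call last):
  File "<stdin>", line 8, in <module>
    return _nx.concatenate(arrs, 1, dtype=dtype, casting=casting)
           ~~~~~~~~~~~~~~~^^^^^^^^^^^^^^^^^^^^^^^^^^^^^^^^^^^^^^^
ValueError: all the input array dimensions except for the concatenation axis must match exactly, but along dimension 0, the array at index 0 has size 550 and the array at index 1 has size 546
```

Run:
```python
from h import *
f=np.load("scene8.npy",allow_pickle=True).item();t=np.load("top8.npy",allow_pickle=True).item()
im=cv2.resize(f["frame"][170:280,170:280],(400,400),interpolation=cv2.INTER_CUBIC)
o=cv2.resize(rect(f,np.array([.5094,-.1402]),np.radians(24.9),.06+.003+.0135,.07,2850),(400,400))
o=(255*(np.hstack([im,o])/255.)**.6).astype(np.uint8)
cv2.imwrite("pics/over.png",o)
tt=t["frame"][150:240,250:350];cv2.imwrite("pics/overt.png",cv2.resize(tt,None,fx=5,fy=5))
```

```text
(no output)
```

View pics/over.png

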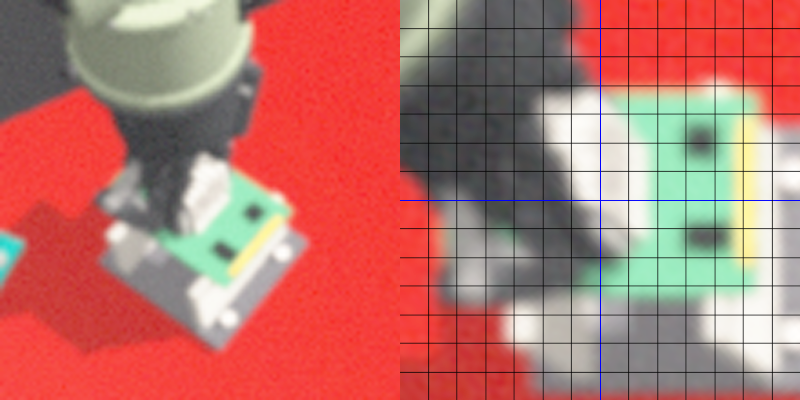

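View pics/overt.png

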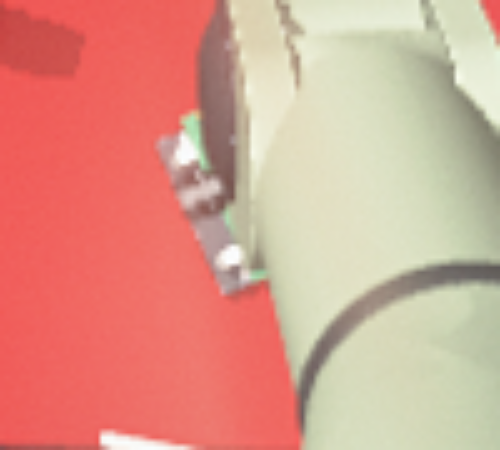

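Request:
apply_moves:
  commands:
    - {"travel": [0,0.001,0.004],"twist": [0,0,0],"claw": 0.025}
    - {"travel": [0,0.001,0.008],"twist": [0,0,0],"claw": 0.025}
    - {"travel": [0,0.001,0.0105],"twist": [0,0,0],"claw": 0.025}
    - {"travel": [0,0.001,0.0105],"twist": [0,0,0],"claw": 0.025}
    - {"travel": [0,0.001,0.0105],"twist": [0,0,0],"claw": 0.025}

```text
clock: 8.6
position: [0.5116, -0.1398, 0.0266]
tool_rot: [3.141, 0.0, 0.435]
force: [-0.5, 0.2, -1.7]
grip_width: 0.0317
```

Run:
```python
from h import *
from workcell import bot
s=bot.observe();print(s["clock"],s["position"],s["tool_rot"],s["force"],s["grip_width"])
f=bot.grab_frame("scene");np.save("scene9.npy",f,allow_pickle=True)
im=cv2.resize(f["frame"][190:280,185:275],(600,600),interpolation=cv2.INTER_CUBIC)
cv2.imwrite("pics/over2a.png",(255*(im/255.)**.8).astype(np.uint8))
g=np.load("scene0.npy",allow_pickle=True).item();c=np.array([.5094,-.1402]);y=np.radians(24.9)
o=np.hstack([cv2.resize(rect(q,c,y,z,.07,2850),(399,399)) for q,z in((f,.066),(g,.06))])
cv2.imwrite("pics/over2.png",o)
```

```text
8.6 [ 0.5115977  -0.13984985  0.02656814] [3.14057584e+00 1.25814051e-04 4.35279204e-01] [-0.46173639  0.16213443 -1.67754824] 0.031717316645599986
```

View pics/over2.png

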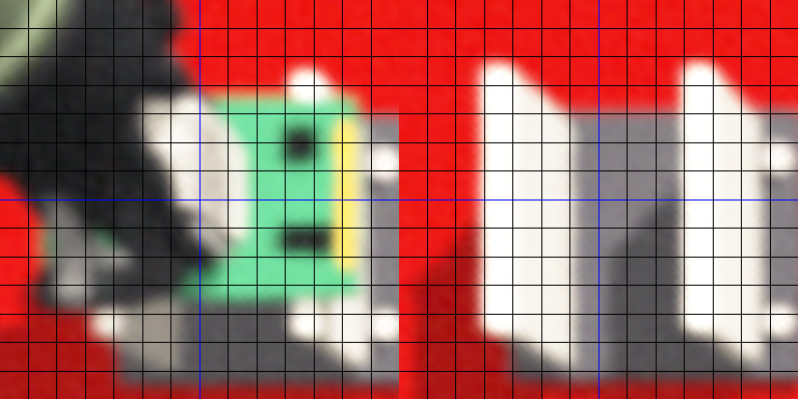

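View pics/over2a.png

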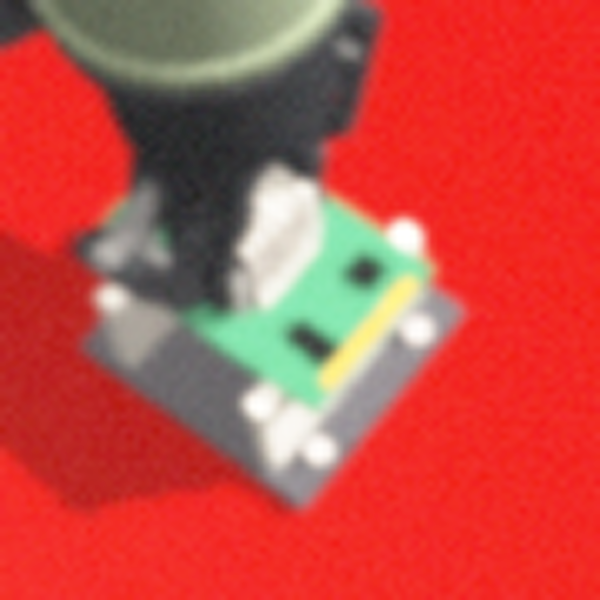

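Request:
apply_moves:
  commands:
    - {"travel": [0,-0.001,0.001],"twist": [0,0,0],"claw": 0.025}
    - {"travel": [0,-0.001,0.002],"twist": [0,0,0],"claw": 0.025}
    - {"travel": [0,-0.001,0.003],"twist": [0,0,0],"claw": 0.025}
    - {"travel": [0,-0.001,0.003],"twist": [0,0,0],"claw": 0.025}
    - {"travel": [0,-0.001,0.003],"twist": [0,0,0],"claw": 0.025}

```text
clock: 9.15
position: [0.5112, -0.1389, 0.0235]
tool_rot: [3.141, 0.0, 0.435]
force: [0.7, -0.2, -1.4]
grip_width: 0.0318
```

Request:
apply_moves:
  commands:
    - {"travel": [0,0,0.0005],"twist": [0,0,0],"claw": 0.025}
    - {"travel": [0,0,0.001],"twist": [0,0,0],"claw": 0.025}
    - {"travel": [0,0,0.001],"twist": [0,0,0],"claw": 0.025}

```text
clock: 9.45
position: [0.5112, -0.139, 0.0226]
tool_rot: [3.14, 0.0, 0.435]
force: [-0.7, -1.0, -0.6]
grip_width: 0.0316
```

Request:
apply_moves:
  commands:
    - {"travel": [0,0,0.0005],"twist": [0,0,0],"claw": 0.025}
    - {"travel": [0,0,0.001],"twist": [0,0,0],"claw": 0.025}
    - {"travel": [0,0,0.001],"twist": [0,0,0],"claw": 0.025}

```text
clock: 9.75
position: [0.5112, -0.139, 0.0225]
tool_rot: [3.14, 0.0, 0.435]
force: [-7.4, 2.1, 24.1]
grip_width: 0.0317
```

Request:
apply_moves:
  commands:
    - {"travel": [0,0,-0.0005],"twist": [0,0,0],"claw": 0.025}
    - {"travel": [0,0,-0.0005],"twist": [0,0,0],"claw": 0.05}
    - {"travel": [0,0,-0.0005],"twist": [0,0,0],"claw": 0.085}
    - {"travel": [0,0,-0.0005],"twist": [0,0,0],"claw": 0.085}
    - {"travel": [0,0,-0.0005],"twist": [0,0,0],"claw": 0.085}
    - {"travel": [0,0,-0.0005],"twist": [0,0,0],"claw": 0.085}
    - {"travel": [0,0,-0.0005],"twist": [0,0,0],"claw": 0.085}

```text
clock: 10.45
position: [0.5112, -0.1389, 0.022]
tool_rot: [3.141, 0.0, 0.435]
force: [0.1, 0.6, -0.3]
grip_width: 0.085
```

Run:
```python
from h import *
from workcell import bot
s=bot.observe();print(s["clock"],s["position"],s["tool_rot"],s["force"],s["grip_width"])
f=bot.grab_frame("scene");np.save("scene10.npy",f,allow_pickle=True)
im=cv2.resize(f["frame"][190:280,185:275],(600,600),interpolation=cv2.INTER_CUBIC)
cv2.imwrite("pics/rel.png",(255*(im/255.)**.8).astype(np.uint8))
```

```text
10.45 [ 0.51115187 -0.13893551  0.021992  ] [3.14061745e+00 1.61480054e-04 4.35288999e-01] [ 0.05380819  0.62919584 -0.26458729] 0.08496656166415192
```

View pics/rel.png

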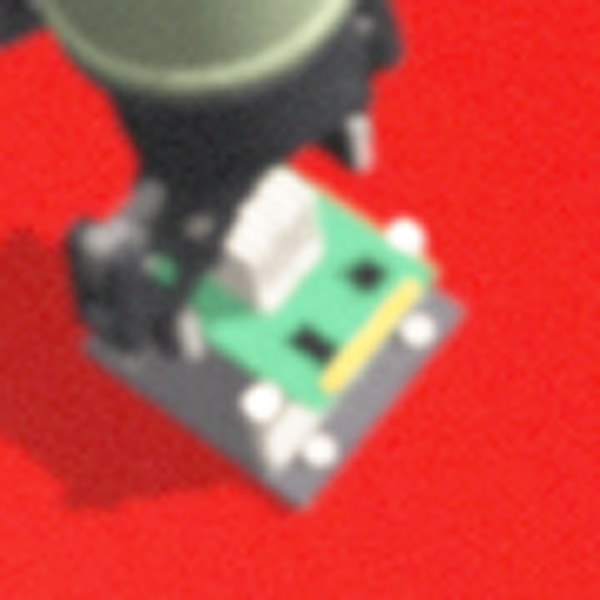

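Released; the fingers are clear on both sides. Next I rise straight up, then swing aside so the top camera can see.

Request:
apply_moves:
  commands:
    - {"travel": [0,0,-0.02],"twist": [0,0,0],"claw": 0.085}
    - {"travel": [0,0,-0.05],"twist": [0,0,0],"claw": 0.085}
    - {"travel": [0,0,-0.09],"twist": [0,0,0],"claw": 0.085}
    - {"travel": [0,0,-0.13],"twist": [0,0,0],"claw": 0.085}
    - {"travel": [-0.03,0.05,-0.14],"twist": [0,0,0],"claw": 0.085}
    - {"travel": [-0.06,0.1,-0.14],"twist": [0,0,0],"claw": 0.085}
    - {"travel": [-0.09,0.15,-0.14],"twist": [0,0,0],"claw": 0.085}
    - {"travel": [-0.12,0.2,-0.14],"twist": [0,0,0],"claw": 0.085}
    - {"travel": [-0.15,0.25,-0.14],"twist": [0,0,0],"claw": 0.085}
    - {"travel": [-0.15,0.25,-0.14],"twist": [0,0,0],"claw": 0.085}

```text
clock: 11.5
position: [0.4794, -0.4316, 0.1623]
tool_rot: [3.14, 0.0, 0.434]
force: [0.8, 0.3, -0.7]
grip_width: 0.0849
```

```bash
cat > chk.py <<'E'
from h import *
from workcell import bot
import sys
k=sys.argv[1]
s=bot.observe();print(s["clock"],s["position"],s["force"])
f=bot.grab_frame("scene");t=bot.grab_frame("top");np.save(f"scene{k}.npy",f,allow_pickle=True);np.save(f"top{k}.npy",t,allow_pickle=True)
c=np.array([.5094,-.1402]);y=np.radians(24.9)
o=np.vstack([np.hstack([rect(q,c,y,.063,.07,2000) for q in(t,f)]),np.hstack([rect(np.load(n+"0.npy",allow_pickle=True).item(),c,y,.06,.07,2000) for n in("top","scene")])])
cv2.imwrite(f"pics/chk{k}.png",o)
a=cv2.resize(t["frame"][155:220,265:335],None,fx=6,fy=6,interpolation=cv2.INTER_CUBIC)
b=cv2.resize(f["frame"][190:280,185:275],(390,390),interpolation=cv2.INTER_CUBIC)
cv2.imwrite(f"pics/chkv{k}.png",np.hstack([a,b]))
E
python3 chk.py 11
```

```text
11.5 [ 0.47938281 -0.43160421  0.1622586 ] [ 0.79848111  0.3008862  -0.7451548 ]
```

View pics/chk11.png

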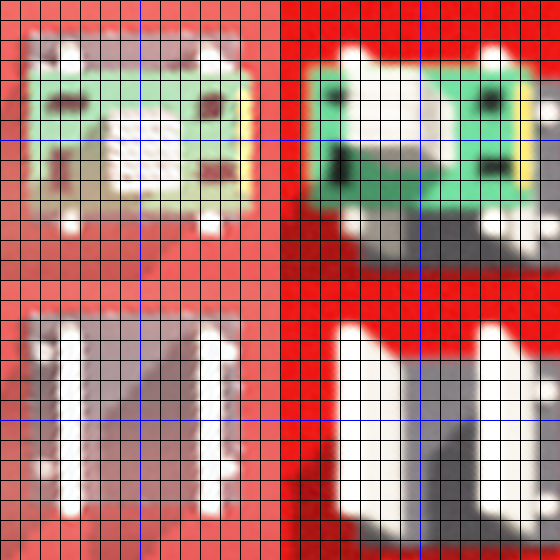

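View pics/chkv11.png

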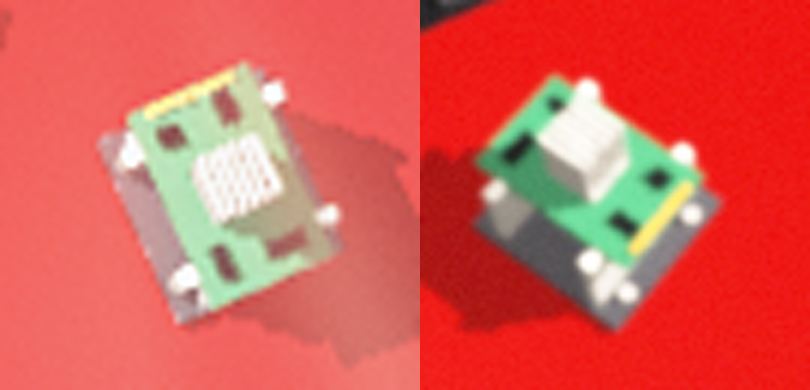

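Run:
```python
from h import *
c=np.array([.5094,-.1402]);y=np.radians(24.9)
L=lambda n:np.load(n+".npy",allow_pickle=True).item()
a=np.hstack([rect(L("top0"),c,y,.008,.065,3000),rect(L("scene0"),c,y,.008,.065,3000)])
cv2.imwrite("pics/foot.png",a)
# saturation profile edges
for n,z in(("top0",.008),("scene0",.008),("top11",.063),("scene11",.063)):
    o=rect(L(n),c,y,z,.075,4000,False)
    hsv=cv2.cvtColor(o,cv2.COLOR_BGR2LAB).astype(float)[...,1] # a channel: red high
    N=300
    def edges(p):
        hi=p[:20].mean(),p[-20:].mean()
        th=0
        return p
    for nm,p in(("x",hsv[N-60:N+60].mean(0)),("y",hsv[:,N-60:N+60].mean(1)[::-1])):
        lo=np.median(p[N-150:N+150]);
        l=np.median(p[:40]);r=np.median(p[-40:])
        # outermost crossing
        i=np.where(p<(l+lo)/2)[0];j=np.where(p<(r+lo)/2)[0]
        print(n,nm,(i[0]-N)/4,(j[-1]+1-N)/4,"ctr",((i[0]+j[-1]+1)/2-N)/4,[l,lo,r])
```

```text
top0 x -55.25 55.0 ctr -0.125 [np.float64(172.75416666666666), np.float64(140.06666666666666), np.float64(181.99166666666667)]
top0 y -51.0 48.5 ctr -1.25 [np.float64(172.125), np.float64(140.46666666666667), np.float64(175.49583333333334)]
scene0 x -65.0 56.5 ctr -4.25 [np.float64(190.0375), np.float64(129.75), np.float64(202.05833333333334)]
scene0 y -51.0 50.0 ctr -0.5 [np.float64(185.575), np.float64(129.91666666666669), np.float64(201.36666666666667)]
top11 x -56.25 56.0 ctr -0.125 [np.float64(172.61666666666667), np.float64(121.64166666666667), np.float64(183.22916666666666)]
top11 y -40.0 53.0 ctr 6.5 [np.float64(179.47500000000002), np.float64(128.30416666666667), np.float64(179.31666666666666)]
scene11 x -56.5 60.0 ctr 1.75 [np.float64(202.02916666666667), np.float64(122.12083333333334), np.float64(134.60416666666669)]
scene11 y -63.75 38.0 ctr -12.875 [np.float64(185.1625), np.float64(122.17083333333333), np.float64(202.07083333333333)]
```

View pics/foot.png

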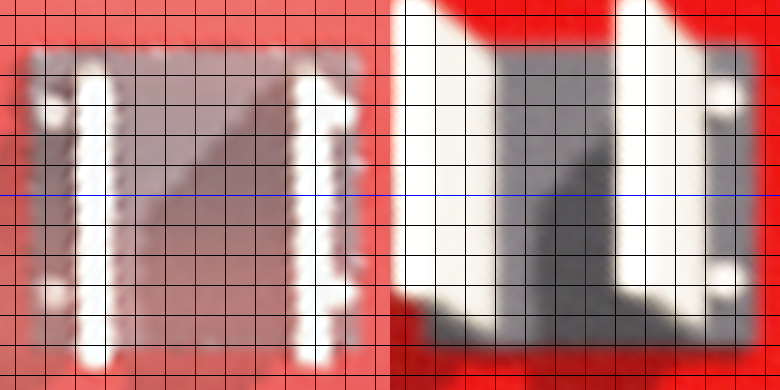

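Run:
```python
from h import *
L=lambda n:np.load(n+".npy",allow_pickle=True).item()
c=np.array([.5094,-.1402]);y=np.radians(24.9)
for n,z,kind in(("top11",.063,"b"),("scene11",.063,"b"),("top0",.008,"f")):
    o=rect(L(n),c,y,z,.075,4000,False);lab=cv2.cvtColor(o,cv2.COLOR_BGR2LAB)
    m=(lab[...,1]<(118 if kind=="b" else 155)).astype(np.uint8)*255
    hsv=cv2.cvtColor(o,cv2.COLOR_BGR2HSV)
    if kind=="b": m=(((hsv[...,0]>18)&(hsv[...,0]<95)&(hsv[...,1]>35))*255).astype(np.uint8)
    m=cv2.morphologyEx(m,cv2.MORPH_OPEN,np.ones((13,13)))
    k=max(cv2.findContours(m,cv2.RETR_EXTERNAL,cv2.CHAIN_APPROX_NONE)[0],key=cv2.contourArea)
    r=cv2.minAreaRect(k);print(n,"ctr mm",(r[0][0]-300)/4,(300-r[0][1])/4,"size",np.array(r[1])/4,"ang",r[2])
    # line fit of edges: bottom and left extents per column
    P=k[:,0].astype(float)
    for nm,sel in(("top",lambda x,v:v<300),("bot",lambda x,v:v>300)):
        xs=np.arange(120,480,5);ys=[]
        for x in xs:
            q=np.where(m[:,x]>0)[0];ys.append(q[0] if nm=="top" else q[-1])
        ys=np.array(ys);g=np.abs(ys-np.median(ys))<6;p=np.polyfit(xs[g],ys[g],1);print("  ",nm,"slope deg",-np.degrees(np.arctan(p[0])),"y mm",(300-np.polyval(p,300))/4,g.sum())
    for nm in("left","right"):
        vs=np.arange(200,400,5);u=np.array([(np.where(m[v]>0)[0][[0,-1]])[0 if nm=="left" else 1] for v in vs]);g=np.abs(u-np.median(u))<6
        p=np.polyfit(vs[g],u[g],1);print("  ",nm,"slope",np.degrees(np.arctan(p[0])),"x mm",(np.polyval(p,300)-300)/4,g.sum())
```

```text
top11 ctr mm -0.375 -0.125 size [ 70.75 110.75] ang 90.0
   top slope deg 0.7441774395039434 y mm 34.574262571344214 54Traceback (most recent call last):
  File "<stdin>", line 18, in <module>
    raise TypeError("expected non-empty vector for x")
TypeError: expected non-empty vector for x
```

Run:
```python
from h import *
from workcell import bot
L=lambda n:np.load(n+".npy",allow_pickle=True).item()["frame"].astype(int)
a,b=L("top0"),L("top11")
print(np.abs(a-b)[140:195,165:210].mean(),np.abs(a-b)[140:165,232:258].mean(),np.abs(a-b)[180:215,225:265].mean())
s=bot.observe();print(s["clock"],s["qd"].round(3),s["force"])
print(bot.job_done())
```

```text
4.965925925925926 3.9492307692307693 42.58952380952381
11.6 [-0.062 -0.036 -0.058  0.073 -0.018 -0.021 -0.063] [-1.56048066  0.83406077 -1.19178408]
the job is handed in; nothing more can be done
None
```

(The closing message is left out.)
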